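# Build the forming stack on the bench block

### The arm

A 6-joint arm with a two-finger parallel gripper is mounted at the origin on the work surface. World frame = base frame: x ahead of the robot, y to its left, z up, the work surface at z = 0. Lengths are in m, angles in degrees, forces in N, time in s.
With the tool pointing down it reaches from about 0.35 to 0.925 m from the base axis. Payload 6.4 kg.
Tool frame: the origin (TCP) lies at the very end of the fingers, on their centre line; the grasp point (between the pads) lies 19 mm behind it; z points along the fingers, y is the line along which they close (so a half turn about z gives the same grasp; the last joint's range is limited). The gripper opens to 94 mm and grips with 3 to 60 N. Pads are 16 mm wide; open, the fingers measure 119 mm over their backs; the gripper's body (75 mm by 177 mm) begins 78 mm behind the grasp point.
Start: joints at [-81.652, 14.043, 89.255, -0, 76.702, -9.975], TCP at [0.204, -0.617, 0.205] pointing down, gripper open.
Joint ranges: [-179.41, 179.41], [-58.25, 129.5], [7.25, 145.43], [-54.29, 234.29], [11.92, 165.04], [-157.13, 157.13]. Speed limits (degrees/s): [147.25, 147.25, 180, 180, 180, 180].

### API

Orientations are given as [roll, pitch, yaw] about the fixed x, y, z axes, in that order (R = Rz(yaw) Ry(pitch) Rx(roll)).
In Python, from bench import status, capture, calibration, sign_off gives the robot as it stands.
- The arm moves only by the tool carry_out, never from a script. Its argument "steps" is a list of rows, each an object with "dp": the shift along the tool's x, y, z as a fraction of full scale, a list of three; "yaw": the turn about the tool's z as a fraction of full scale. In form: [{"dp": [tx, ty, tz], "yaw": yaw}, ...]. A call has 1 to 12 rows; each row is the pose to reach, as a shift and turn from the pose commanded when the call began, along the tool's axes at that moment; what a row does not reach only later rows make up. Full scale, the value 1, is 0.6 m for a shift and pi/2 rad for a turn. A row lasts 1/10 s, in which the tool goes at most 50 mm and 8.59 degrees, less where a joint would pass 70% of its speed; a pose out of reach is approached as far as the arm can. A call with a number of a shift or a turn outside -1 to 1 is refused whole. A call with a gripper value outside its range is refused whole. "jaw" is the closure, from -1 (fully open) to 1 (shut), set as the call begins (left out, the last holds). The fingers move at their own pace and stop on an object; the grip force is fixed at half the most. Time passes only in rows, so rows that repeat a pose let the fingers close. It gives the time, the measured TCP pose, the force, the opening and the grip force at its end, in the units of the state.
- status.read_state(): the state, without advancing time (a new reading comes with each control period).
- capture(name): name is "side" or "top"; returns the picture (384x512x3 uint8, red, green, blue); there is no depth.
- calibration(name): a dict with "camera_matrix" (3x3 intrinsics, pixels), "dist_coeffs" ([k1, k2, p1, p2, k3] as OpenCV has them; the pictures are not rectified), "rvec" (rotation vector, rad) and "tvec" (3), from world to camera coordinates, as OpenCV has them. Camera axes: x right, y down, z forward; pixel columns grow to the right and rows downward; lengths in m; the calibration is good to about 2 mm. A picture is of the moment at which its call begins. calibration takes no time and is no camera call.
- sign_off(): hands the job in; it is judged then, once.
The state is a dict: "clock": time; "joints": joint angles; "qvel": joint speeds; "effort": joint torques, N m; "position": TCP position; "tcp_rot": TCP orientation; "wrist_force": force on the tool from outside, world axes, zero at the start; "ft_torque": the same for the moment, N m; "gripper_width": finger opening in m; "finger_force": force on a finger pad.
Only numpy, scipy, OpenCV 4.12 (cv2) and the standard library are available. Lean on these libraries where they do the work, as an engineer would, in place of code of your own. Each camera call takes 0.05 s, during which the arm holds its last target. There are 200 camera calls.

### The job

Build the forming stack on the steel bench block, everything flat and centred over the die: first the square die with the hole, in the middle of the block, then the copper blank that covers the die's hole, then the black rubber pad, and last the steel pusher with its stem up. Put the small copper blank, which would fall through the die, flat in the black tray. Leave the finished copper bowl where it stands, let go of everything, and leave it all at rest.

Things in the scene. Friction and masses are not known exactly. Their poses are not given: they have to be found in the camera images.
- block: target: plain steel bench block, 110 x 110 x 25 mm, fixed to the bench. Origin at the centre of its underside, on the work surface; its top is at 25 mm. x and y along its edges, z up.
- tray: target: shallow open black plastic tray, 130 x 130 mm, 18 mm high, walls and floor 3 mm thick, fixed and empty. Origin at the centre of its underside, on the work surface; x and y along its edges, z up.
- die: loose dark steel die: square plate 60 x 60 mm, 14 mm thick, with a round through-hole of 36 mm in its middle, 0.2 to 0.4 kg. Lies flat. Origin at the centre of its underside; x and y along its edges, z up.
- blank: loose round copper blank, the larger of two: 52 mm diameter, 6 mm thick, 0.08 to 0.15 kg. Lies flat. Origin at the centre of its underside, z up.
- small_blank: loose round copper blank, the smaller of two: 30 mm diameter, 6 mm thick, 30 to 50 g. Lies flat. Origin at the centre of its underside, z up.
- pad: loose black rubber pad: plain disc of 46 mm diameter, 22 mm high, 40 to 65 g. Stands flat. Origin at the centre of its underside, z up.
- pusher: loose bright steel pusher: disc foot of 46 mm diameter, 18 mm high, with a round stem of 20 mm diameter rising 28 mm from its middle (46 mm high in all), 0.22 to 0.4 kg. Stands stem up. Origin at the centre of its underside, z up.
- bowl: bystander, not to be disturbed: finished small copper bowl, 72 mm across, 30 mm high, standing on the bench. Origin at the centre of its underside, z up.
Things that resemble listed ones, but are neither listed nor needed, are in the scene too. Leave any green, pink or turquoise look-alike of the pusher alone.

How it is judged (in metres and radians):
At the end, for the whole second after the job is handed in: Die flat on the block within 12 mm of its centre; large blank on it within 8 mm of the die's axis; then the rubber pad, then the pusher stem up, each within 10 mm of that axis; small blank flat on the tray's floor; bowl moved under 20 mm; all at rest (horizontal distance between die and block below 0.012 m and z of die in the frame of block between 0.022 and 0.028 m and angle between each of die, blank, pad, pusher's own z axis and vertical below 0.1 rad and horizontal distance between blank and die below 0.008 m and z of blank in the frame of die between 0.011 and 0.017 m and horizontal distance between each of pad, pusher and die below 0.01 m and z of pad in the frame of die between 0.017 and 0.023 m and z of pusher in the frame of die between 0.038 and 0.046 m and x of small_blank in the frame of tray between -0.062 and 0.062 m and y of small_blank in the frame of tray between -0.062 and 0.062 m and z of small_blank in the frame of tray between 0 and 0.012 m and linear speed of each of die, blank, small_blank, pad, pusher below 0.02 m/s and distance of bowl from where it was at the start of the episode below 0.02 m and angle between small_blank's own z axis and vertical below 0.15 rad); the robot touches nothing.
It fails at once if the copper bowl is pushed 20 mm or more from its place (distance of bowl from where it was at the start of the episode above 0.02 m).
It also fails if it takes over 128 s, if anything falls off the work surface, if the arm or the gripper's body presses on something with over 40 N, if the wrist force passes 120 N, or if a joint passes its speed limit or range.

## Working session

There is one attempt and no reset: what is moved stays moved. The work goes in short steps, Python scripts to look and compute and a tool call to move; the robot and the scene stay as the last step left them, time stands still between calls to the robot, and variables do not carry over. Pictures are saved under pics/ and viewed, at most 14 in all, crops included, and the job is handed in when it is done.

Besides the shell and the picture viewer there is one more tool, called after "Request:" in YAML: its name, and indented under it one key for each argument. carry_out: Moves the arm, as the interface text tells. Its arguments: {"type":"object","properties":{"steps":{"type":"array"},"jaw":{"type":"number"}},"required":["steps"]}

```bash
mkdir -p pics; python3 - <<'E'
from bench import status,capture,calibration
import cv2
for n in ("top","side"):
    im=capture(n); cv2.imwrite(f"pics/{n}0.png",cv2.resize(im[:,:,::-1],(800,600),interpolation=cv2.INTER_CUBIC)); cv2.imwrite(f"{n}0_raw.png",im[:,:,::-1])
    print(n,calibration(n))
print(status.read_state())
E
```

```text
top {'camera_matrix': array([[435.42144126,   0.        , 257.47109115],
       [  0.        , 435.42144126, 192.41608413],
       [  0.        ,   0.        ,   1.        ]]), 'dist_coeffs': array([-0.05677852,  0.        ,  0.        ,  0.        ,  0.        ]), 'rvec': array([ 2.1601227 , -2.11319766,  0.21109877]), 'tvec': array([0.00658093, 0.50680712, 1.05580675])}
side {'camera_matrix': array([[471.45623021,   0.        , 249.9504234 ],
       [  0.        , 471.45623021, 184.9345742 ],
       [  0.        ,   0.        ,   1.        ]]), 'dist_coeffs': array([-0.13920042,  0.        ,  0.        ,  0.        ,  0.        ]), 'rvec': array([ 0.2779776 , -2.78623887,  1.28430455]), 'tvec': array([0.50545593, 0.09423206, 1.38788901])}
{'clock': 0.1, 'joints': array([-8.16518576e+01,  1.40804767e+01,  8.93166469e+01, -2.02667234e-03,
        7.67005158e+01, -9.97588072e+00]), 'qvel': array([ 0.07577705, -0.18427255, -0.20662336,  0.02505605, -0.0345986 ,
        0.05039268]), 'effort': array([-3.79782778e-04, -4.16915846e+01, -3.15525520e+01,  6.87423069e-02,
        3.09994002e-02, -5.12206282e-05]), 'position': array([ 0.20426468, -0.61651246,  0.20446354]), 'tcp_rot': array([-1.79903495e+02, -1.49727046e-02,  1.83244784e+01]), 'wrist_force': array([ 0.34814044, -0.10565704, -0.38698495]), 'ft_torque': array([-0.00317466, -0.01089077,  0.00452925]), 'finger_force': 0.0, 'gripper_width': 0.09393314424678195}
```

View pics/top0.png

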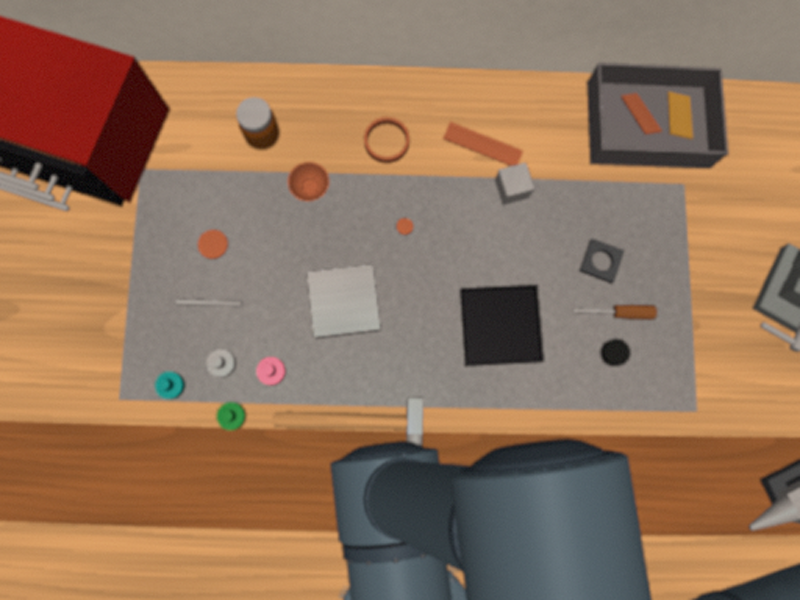

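View pics/side0.png

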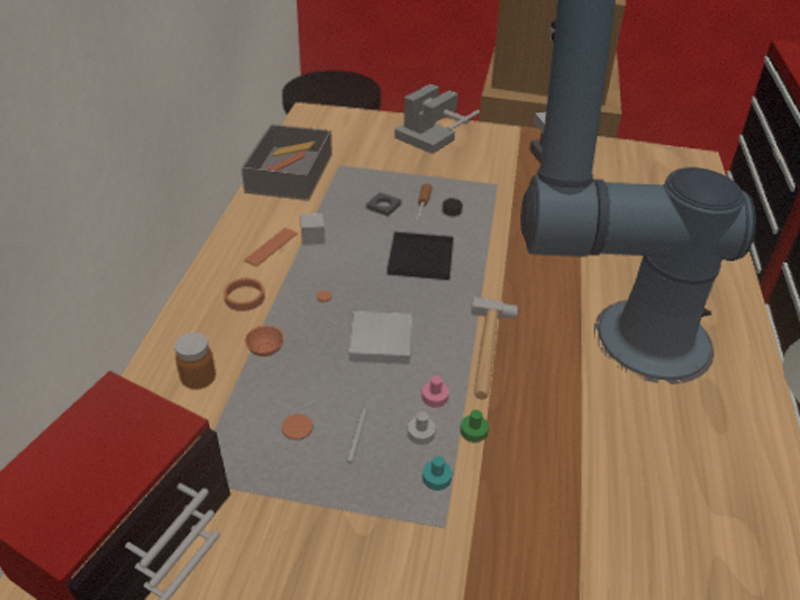

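```bash
cat > h.py <<'E'
import cv2,numpy as np
from bench import calibration
CAL={}
def cal(n):
    if n not in CAL:
        c=calibration(n); R=cv2.Rodrigues(c["rvec"])[0]; CAL[n]=(c["camera_matrix"],c["dist_coeffs"],R,np.array(c["tvec"]).reshape(3,1))
    return CAL[n]
def rays(n,uv):
    K,d,R,t=cal(n); p=cv2.undistortPoints(np.float64(uv).reshape(-1,1,2),K,d)[:,0]
    return (-R.T@t).ravel(),np.c_[p,np.ones(len(p))]@R
def plane(n,uv,z):
    c,d=rays(n,uv); return (c+d*((z-c[2])/d[:,2])[:,None])[:,:2]
def tri(a,b):
    P=[];q=[]
    for n,uv in (("top",a),("side",b)):
        K,d,R,t=cal(n); P.append(np.c_[R,t]); q.append(cv2.undistortPoints(np.float64(uv).reshape(1,1,2),K,d).reshape(2,1))
    X=cv2.triangulatePoints(P[0],P[1],q[0],q[1]).ravel(); return X[:3]/X[3]
def mask(im,kind):
    hsv=cv2.cvtColor(im,cv2.COLOR_BGR2HSV); h,s,v=cv2.split(hsv)
    return {"cu":((s>95)&((h<14)|(h>172))&(v>80)),"dark":v<88,"black":v<50,"bright":(v>138)&(s<60)}[kind].astype(np.uint8)*255
def blob(im,kind,seed,r=45):
    """contour of the blob nearest the seed (raw pixels)"""
    m=np.zeros(im.shape[:2],np.uint8); x,y=map(int,seed); sl=np.s_[max(y-r,0):y+r,max(x-r,0):x+r]; m[sl]=mask(im,kind)[sl]
    cs=[c for c in cv2.findContours(m,cv2.RETR_EXTERNAL,cv2.CHAIN_APPROX_NONE)[0] if cv2.contourArea(c)>25]
    c=max(cs,key=lambda c:cv2.pointPolygonTest(c,(float(x),float(y)),True)); M=cv2.moments(c)
    return c,np.array([M["m10"],M["m01"]])/M["m00"]
S=.64
OBJ={"block":("bright",(343,300),(381,335)),"tray":("black",(501,325),(420,256)),"die":("dark",(602,246),(384,212)),
"blank":("cu",(213,244),(297,426)),"small":("cu",(404,227),(324,296)),"pad":("black",(615,352),(452,207)),
"pusher":("bright",(220,362),(422,430)),"bowl":("cu",(308,181),(264,340))}
E
python3 - <<'E'
from h import *
T=cv2.imread("top0_raw.png");D=cv2.imread("side0_raw.png")
a,b=T.copy(),D.copy()
for k,(kind,s1,s2) in OBJ.items():
    c1,p1=blob(T,kind,np.array(s1)*S); c2,p2=blob(D,kind,np.array(s2)*S)
    cv2.drawContours(a,[c1],-1,(0,255,0),1);cv2.drawContours(b,[c2],-1,(0,255,0),1)
    X=tri(p1,p2); r=cv2.minAreaRect(plane("top",c1[:,0],X[2]*2).astype(np.float32)*1000)
    print(k,X.round(4),"rect mm",np.round(r[1],1),"ang",round(r[2],1),"area",cv2.contourArea(c1),cv2.contourArea(c2),"topplane",plane("top",p1,X[2])[0].round(4))
a=cv2.resize(a[90:270,70:460],None,fx=2,fy=2);b=cv2.resize(b[90:330,130:340],None,fx=2,fy=2)
cv2.imwrite("pics/a.png",a);cv2.imwrite("pics/b.png",b)
E
```

```text
block [0.4967 0.1232 0.0285] rect mm [226.1 226. ] ang 1.3 area 5739.0 892.0 topplane [0.4825 0.1225]
tray [ 0.4783 -0.1485  0.0057] rect mm [126.3 126.9] ang 4.0 area 2226.0 948.0 topplane [ 0.4769 -0.1485]
die [ 0.5927 -0.3218  0.006 ] rect mm [58.9 61.1] ang 69.9 area 445.0 179.5 topplane [ 0.5913 -0.3218]
blank [0.6063 0.3431 0.0034] rect mm [49.  48.8] ang 48.5 area 260.5 220.5 topplane [0.6053 0.343 ]
small [0.6459 0.0165 0.0032] rect mm [25.  26.8] ang 1.5 area 75.0 38.0 topplane [0.6447 0.0165]
pad [ 0.4369 -0.3426 -0.002 ] rect mm [37.1 43.7] ang 1.1 area 185.0 38.5 topplane [ 0.4359 -0.3426]
pusher [ 0.4191  0.2946 -0.01  ] rect mm [188.8 206.6] ang 1.4 area 4629.0 70.0 topplane [0.4323 0.2948]
bowl [0.7145 0.1826 0.0264] rect mm [68.5 67.4] ang 2.4 area 513.0 344.5 topplane [0.714  0.1826]
```

View pics/a.png

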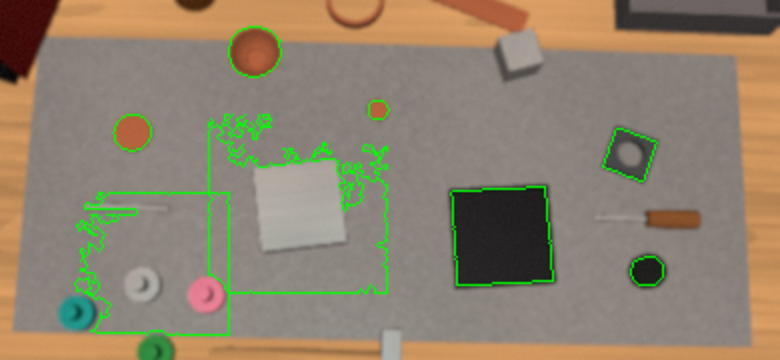

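View pics/b.png

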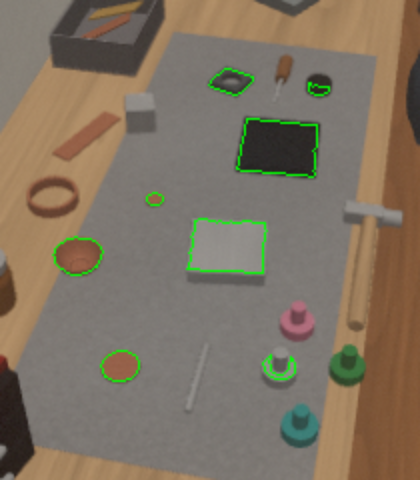

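```bash
cat >> h.py <<'E'
_m=mask
def mask(im,kind):
    if isinstance(kind,tuple):
        v=im.max(2); return ((v>kind[1]) if kind[0]=="v>" else (v<kind[1])).astype(np.uint8)*255
    return _m(im,kind)
def go(*targets):
    """targets (x,y,z,yaw_deg): dp and yaw fractions from the present pose, tool down"""
    from bench import status
    s=status.read_state(); p=s["position"]; y0=s["tcp_rot"][2]; a=np.radians(y0)
    A=np.array([[np.cos(a),np.sin(a),0],[np.sin(a),-np.cos(a),0],[0,0,-1]])
    print("clock",round(s["clock"],1),"pos",p.round(4),"rot",s["tcp_rot"].round(1))
    for t in targets:
        print(t,"->",(A.T@(np.array(t[:3])-p)/.6).round(4),"yaw",round(-((t[3]-y0+90)%180-90)/90,4))
E
python3 - <<'E'
from h import *
T=cv2.imread("top0_raw.png");D=cv2.imread("side0_raw.png")
for k,k1,k2,s1,s2 in (("block",("v>",170),("v>",150),(343,300),(381,335)),("pad",("v<",75),("v<",75),(615,352),(452,210)),("pusher",("v>",150),("v>",138),(215,372),(422,437)),("stem",("v>",150),("v>",138),(220,362),(422,420))):
  try:
    c1,p1=blob(T,k1,np.array(s1)*S,30 if k=="block" else 16); c2,p2=blob(D,k2,np.array(s2)*S,35 if k=="block" else 16)
    X=tri(p1,p2); r=cv2.minAreaRect(plane("top",c1[:,0],.025 if k=="block" else .022).astype(np.float32)*1000)
    print(k,X.round(4),p1.round(1),p2.round(1),"rect mm",np.round(r[0],1),np.round(r[1],1),"ang",round(r[2],1),"area",cv2.contourArea(c1),cv2.contourArea(c2))
  except Exception as e: print(k,e)
a=cv2.resize(T[215:250,125:160],(350,350),interpolation=0);b=cv2.resize(D[255:290,253:288],(350,350),interpolation=0)
cv2.imwrite("pics/c.png",np.hstack([a,b]))
go((.5927,-.3218,.12,-20),(.5927,-.3218,.12,-110))
E
```

```text
block max() iterable argument is empty
pad [ 0.4356 -0.339   0.0104] [393.4 225.2] [289.1 132.2] rect mm [ 433.7 -335.3] [41.4 45.3] ang 1.1 area 218.0 98.0
pusher [0.4035 0.3152 0.0144] [140.1 231.6] [269.5 274.5] rect mm [402.8 313.5] [43.5 40.7] ang 3.5 area 221.0 70.0
stem [0.4035 0.3152 0.0144] [140.1 231.6] [269.5 274.5] rect mm [402.8 313.5] [43.5 40.7] ang 3.5 area 221.0 70.0
clock 0.1 pos [ 0.2043 -0.6165  0.2045] rot [-179.9   -0.    18.3]
(0.5927, -0.3218, 0.12, -20) -> [ 0.769  -0.2627  0.1408] yaw 0.4258
(0.5927, -0.3218, 0.12, -110) -> [ 0.769  -0.2627  0.1408] yaw -0.5742
```

View pics/c.png

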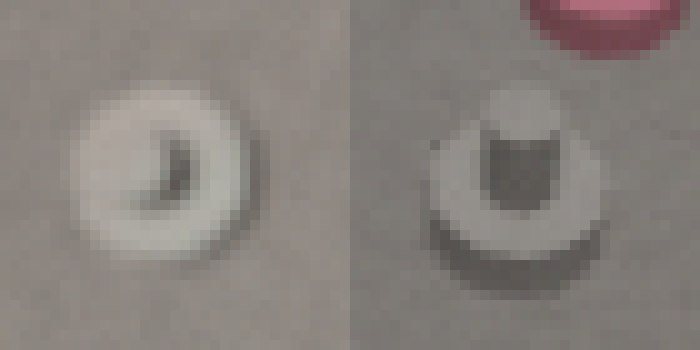

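Request:
carry_out:
  steps:
    - {"dp": [0.769, -0.263, 0.1], "yaw": 0.426}
    - {"dp": [0.769, -0.263, 0.1], "yaw": 0.426}
    - {"dp": [0.769, -0.263, 0.1], "yaw": 0.426}
    - {"dp": [0.769, -0.263, 0.1], "yaw": 0.426}
    - {"dp": [0.769, -0.263, 0.1], "yaw": 0.426}
    - {"dp": [0.769, -0.263, 0.1], "yaw": 0.426}
    - {"dp": [0.769, -0.263, 0.1], "yaw": 0.426}
    - {"dp": [0.769, -0.263, 0.1], "yaw": 0.426}
    - {"dp": [0.769, -0.263, 0.1], "yaw": 0.426}
    - {"dp": [0.769, -0.263, 0.1], "yaw": 0.426}
    - {"dp": [0.769, -0.263, 0.1], "yaw": 0.426}
    - {"dp": [0.769, -0.263, 0.1], "yaw": 0.426}
  jaw: -1

```text
clock: 1.3
position: [0.5929, -0.3212, 0.1446]
tcp_rot: [-180.0, 0.1, -19.9]
wrist_force: [-0.0, 0.0, -0.5]
gripper_width: 0.0939
finger_force: 0.0
```

```bash
python3 - <<'E'
from h import *
T=cv2.imread("top0_raw.png");D=cv2.imread("side0_raw.png")
print("block V",T[150:240:8,219].max(1),T[192,180:270:8].max(1))
from scipy.ndimage import gaussian_filter
for k,k1,k2,s1,s2 in (("block",("v>",158),("v>",138),(343,300),(381,335)),):
    G=cv2.GaussianBlur(T,(3,3),0)
    c1,p1=blob(G,k1,np.array(s1)*S,40); c2,p2=blob(D,"bright",np.array(s2)*S,40)
    X=tri(p1,p2); r=cv2.minAreaRect(plane("top",c1[:,0],.025).astype(np.float32)*1000)
    print(k,X.round(4),"rect mm",np.round(r[0],1),np.round(r[1],1),"ang",round(r[2],1),"area",cv2.contourArea(c1),cv2.contourArea(c2))
print("pusher foot top",tri((141,232.2),(269.5,273)))
go((.5920,-.3218,.10,-20),(.5920,-.3218,.003,-20))
E
```

```text
block V [137 135 136 172 173 173 172 168 117 144 142 144] [139 140 142 177 177 173 173 175 141 144 138 139]
block [0.5109 0.1164 0.0233] rect mm [510.4 115.9] [105.7 107.9] ang 8.4 area 1604.0 892.0
pusher foot top [0.40296838 0.31222253 0.01661124]
clock 1.3 pos [ 0.5929 -0.3212  0.1446] rot [-1.80e+02  1.00e-01 -1.99e+01]
(0.592, -0.3218, 0.1, -20) -> [-0.001   0.0014  0.0743] yaw 0.0011
(0.592, -0.3218, 0.003, -20) -> [-0.001   0.0014  0.2359] yaw 0.0011
```

Request:
carry_out:
  steps:
    - {"dp": [0, 0, 0.08], "yaw": 0}
    - {"dp": [0, 0, 0.14], "yaw": 0}
    - {"dp": [0, 0, 0.19], "yaw": 0}
    - {"dp": [0, 0, 0.22], "yaw": 0}
    - {"dp": [0, 0, 0.236], "yaw": 0}
    - {"dp": [0, 0, 0.236], "yaw": 0}
    - {"dp": [0, 0, 0.236], "yaw": 0}

```text
clock: 2.0
position: [0.5936, -0.3233, 0.0055]
tcp_rot: [180.0, -0.1, -20.0]
wrist_force: [0.1, 0.7, 0.4]
gripper_width: 0.0943
finger_force: 0.0
```

Request:
carry_out:
  steps:
    - {"dp": [0, 0, 0], "yaw": 0}
    - {"dp": [0, 0, 0], "yaw": 0}
    - {"dp": [0, 0, 0], "yaw": 0}
    - {"dp": [0, 0, 0], "yaw": 0}
    - {"dp": [0, 0, 0], "yaw": 0}
    - {"dp": [0, 0, 0], "yaw": 0}
    - {"dp": [0, 0, 0], "yaw": 0}
    - {"dp": [0, 0, 0], "yaw": 0}
  jaw: 1

```text
clock: 2.8
position: [0.5928, -0.3224, 0.0041]
tcp_rot: [180.0, -0.0, -20.0]
wrist_force: [-1.2, -0.9, 2.9]
gripper_width: 0.0597
finger_force: 30.0
```

Request:
carry_out:
  steps:
    - {"dp": [0, 0, -0.05], "yaw": 0}
    - {"dp": [0, 0, -0.12], "yaw": 0}
    - {"dp": [0, 0, -0.18], "yaw": 0}
    - {"dp": [0, 0, -0.18], "yaw": 0}
    - {"dp": [0, 0, -0.18], "yaw": 0}

```text
clock: 3.3
position: [0.5925, -0.3219, 0.1113]
tcp_rot: [-180.0, 0.0, -20.0]
wrist_force: [-1.0, 0.6, -2.6]
gripper_width: 0.0597
finger_force: 30.0
```

```bash
python3 - <<'E'
from h import *
go((.5107,.116,.112,8.4),(.5107,.116,.112,-20))
E
```

```text
clock 3.3 pos [ 0.5925 -0.3219  0.1113] rot [-180.    0.  -20.]
(0.5107, 0.116, 0.112, 8.4) -> [-0.378  -0.6391 -0.0011] yaw -0.3157
(0.5107, 0.116, 0.112, -20) -> [-0.378  -0.6391 -0.0011] yaw -0.0002
```

Request:
carry_out:
  steps:
    - {"dp": [-0.03, -0.05, 0], "yaw": 0}
    - {"dp": [-0.07, -0.12, 0], "yaw": -0.05}
    - {"dp": [-0.11, -0.19, 0], "yaw": -0.1}
    - {"dp": [-0.15, -0.26, 0], "yaw": -0.15}
    - {"dp": [-0.19, -0.33, 0], "yaw": -0.2}
    - {"dp": [-0.235, -0.4, 0], "yaw": -0.25}
    - {"dp": [-0.28, -0.47, 0], "yaw": -0.3}
    - {"dp": [-0.32, -0.54, 0], "yaw": -0.315}
    - {"dp": [-0.355, -0.6, 0], "yaw": -0.315}
    - {"dp": [-0.378, -0.639, 0], "yaw": -0.315}
    - {"dp": [-0.378, -0.639, 0], "yaw": -0.315}
    - {"dp": [-0.378, -0.639, 0], "yaw": -0.315}

```text
clock: 4.5
position: [0.5091, 0.1158, 0.1095]
tcp_rot: [-180.0, 0.2, 8.4]
wrist_force: [0.5, -1.6, -1.8]
gripper_width: 0.0597
finger_force: 30.0
```

```bash
python3 - <<'E'
from h import *
go((.5107,.116,.06,8.4),(.5107,.116,.0302,8.4))
E
```

```text
clock 4.5 pos [0.5091 0.1158 0.1095] rot [-180.     0.2    8.4]
(0.5107, 0.116, 0.06, 8.4) -> [0.0026 0.0001 0.0824] yaw 0.0
(0.5107, 0.116, 0.0302, 8.4) -> [2.600e-03 1.000e-04 1.321e-01] yaw 0.0
```

Request:
carry_out:
  steps:
    - {"dp": [0.0, 0, 0.04], "yaw": 0}
    - {"dp": [0.0, 0, 0.08], "yaw": 0}
    - {"dp": [0.0, 0, 0.1], "yaw": 0}
    - {"dp": [0.0, 0, 0.115], "yaw": 0}
    - {"dp": [0.0, 0, 0.125], "yaw": 0}
    - {"dp": [0.0, 0, 0.125], "yaw": 0}
    - {"dp": [0.0, 0, 0.125], "yaw": 0}

```text
clock: 5.2
position: [0.5116, 0.1156, 0.0375]
tcp_rot: [180.0, -0.1, 8.3]
wrist_force: [-0.9, -0.8, -1.7]
gripper_width: 0.0596
finger_force: 30.0
```

```bash
python3 - <<'E'
from h import *
go((.5107,.116,.0297,8.4))
E
```

```text
clock 5.2 pos [0.5116 0.1156 0.0375] rot [ 1.8e+02 -1.0e-01  8.3e+00]
(0.5107, 0.116, 0.0297, 8.4) -> [-0.0013 -0.0009  0.013 ] yaw -0.0008
```

Request:
carry_out:
  steps:
    - {"dp": [-0.001, 0, 0.004], "yaw": 0}
    - {"dp": [-0.001, 0, 0.008], "yaw": 0}
    - {"dp": [-0.001, 0, 0.01], "yaw": 0}
    - {"dp": [-0.001, 0, 0.01], "yaw": 0}
    - {"dp": [-0.001, 0, 0.01], "yaw": 0}
    - {"dp": [-0.001, 0, 0.01], "yaw": 0}

```text
clock: 5.8
position: [0.5104, 0.1156, 0.0309]
tcp_rot: [180.0, -0.0, 8.3]
wrist_force: [-1.0, 0.4, -1.7]
gripper_width: 0.0599
finger_force: 30.0
```

Request:
carry_out:
  steps:
    - {"dp": [0, 0, 0.001], "yaw": 0}
    - {"dp": [0, 0, 0.002], "yaw": 0}
    - {"dp": [0, 0, 0.003], "yaw": 0}
    - {"dp": [0, 0, 0.003], "yaw": 0}
    - {"dp": [0, 0, 0.003], "yaw": 0}

```text
clock: 6.3
position: [0.5103, 0.1156, 0.0291]
tcp_rot: [180.0, -0.0, 8.3]
wrist_force: [0.0, 0.7, -0.9]
gripper_width: 0.0596
finger_force: 30.0
```

Request:
carry_out:
  steps:
    - {"dp": [0, 0, 0], "yaw": 0}
    - {"dp": [0, 0, 0], "yaw": 0}
    - {"dp": [0, 0, 0], "yaw": 0}
    - {"dp": [0, 0, 0], "yaw": 0}
    - {"dp": [0, 0, 0], "yaw": 0}
    - {"dp": [0, 0, 0], "yaw": 0}
    - {"dp": [0, 0, -0.05], "yaw": 0}
    - {"dp": [0, 0, -0.12], "yaw": 0}
    - {"dp": [0, 0, -0.2], "yaw": 0}
    - {"dp": [0, 0, -0.2], "yaw": 0}
    - {"dp": [0, 0, -0.2], "yaw": 0}
  jaw: -1

```text
clock: 7.4
position: [0.5111, 0.1156, 0.1504]
tcp_rot: [180.0, -0.2, 8.3]
wrist_force: [0.2, -0.8, -0.8]
gripper_width: 0.094
finger_force: 0.0
```

```bash
python3 - <<'E'
from h import *
go((.6458,.0165,.155,0),(.6458,.0165,.155,30),(.606,.343,.155,0),(.606,.343,.155,40))
E
```

```text
clock 7.4 pos [0.5111 0.1156 0.1504] rot [180.   -0.2   8.3]
(0.6458, 0.0165, 0.155, 0) -> [ 0.1981  0.1959 -0.0077] yaw 0.0926
(0.6458, 0.0165, 0.155, 30) -> [ 0.1981  0.1959 -0.0077] yaw -0.2407
(0.606, 0.343, 0.155, 0) -> [ 0.2114 -0.3521 -0.0077] yaw 0.0926
(0.606, 0.343, 0.155, 40) -> [ 0.2114 -0.3521 -0.0077] yaw -0.3518
```

Request:
carry_out:
  steps:
    - {"dp": [0.04, -0.06, 0], "yaw": 0}
    - {"dp": [0.08, -0.13, 0], "yaw": 0}
    - {"dp": [0.12, -0.2, 0], "yaw": 0}
    - {"dp": [0.16, -0.27, 0], "yaw": 0}
    - {"dp": [0.19, -0.32, 0], "yaw": 0}
    - {"dp": [0.211, -0.352, 0], "yaw": 0}
    - {"dp": [0.211, -0.352, 0], "yaw": 0}
    - {"dp": [0.211, -0.352, 0], "yaw": 0}
    - {"dp": [0.211, -0.352, 0], "yaw": 0}

```text
clock: 8.3
position: [0.6041, 0.3416, 0.1478]
tcp_rot: [180.0, 0.1, 8.3]
wrist_force: [-0.1, 0.1, -0.2]
gripper_width: 0.0939
finger_force: 0.0
```

```bash
python3 - <<'E'
from h import *
from bench import capture
T=capture("top")[:,:,::-1].copy();D=capture("side")[:,:,::-1].copy()
cv2.imwrite("top1.png",T);cv2.imwrite("side1.png",D)
try:
    c1,p1=blob(T,("v<",105),(219-10,192+8),30); c2,p2=blob(D,("v<",105),(244-8,210),30)
    r=cv2.minAreaRect(plane("top",c1[:,0],.032).astype(np.float32)*1000)
    print("die",tri(p1,p2).round(4),plane("top",p1,.032),plane("side",p2,.032),r,cv2.contourArea(c1),cv2.contourArea(c2))
except Exception as e: print(e)
a=cv2.resize(T[150:240,170:290],None,fx=4,fy=4);b=cv2.resize(D[170:260,200:280],None,fx=4,fy=4)
cv2.imwrite("pics/d.png",np.hstack([a,b]))
go((.606,.343,.1,8.4),(.606,.343,.0015,8.4))
E
```

```text
die [0.5109 0.1172 0.0309] [[0.50950327 0.11707474]] [[0.51197416 0.11811375]] ((509.61700439453125, 116.9560317993164), (58.962432861328125, 56.481422424316406), 8.251585006713867) 459.0 311.0
clock 8.4 pos [0.6046 0.3417 0.1487] rot [1.8e+02 1.0e-01 8.3e+00]
(0.606, 0.343, 0.1, 8.4) -> [ 0.0027 -0.0019  0.0812] yaw -0.0016
(0.606, 0.343, 0.0015, 8.4) -> [ 0.0027 -0.0019  0.2454] yaw -0.0016
```

View pics/d.png

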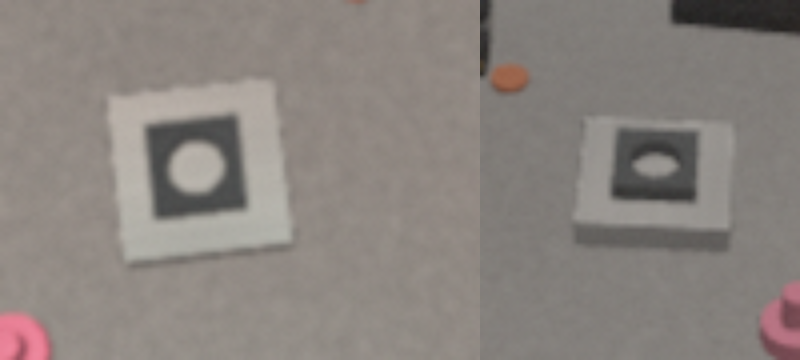

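Request:
carry_out:
  steps:
    - {"dp": [0.001, -0.001, 0.08], "yaw": 0}
    - {"dp": [0.001, -0.001, 0.15], "yaw": 0}
    - {"dp": [0.001, -0.001, 0.2], "yaw": 0}
    - {"dp": [0.001, -0.001, 0.225], "yaw": 0}
    - {"dp": [0.001, -0.001, 0.24], "yaw": 0}
    - {"dp": [0.001, -0.001, 0.245], "yaw": 0}
    - {"dp": [0.001, -0.001, 0.245], "yaw": 0}
    - {"dp": [0.001, -0.001, 0.245], "yaw": 0}
    - {"dp": [0.001, -0.001, 0.245], "yaw": 0}

```text
clock: 9.3
position: [0.6065, 0.344, 0.0037]
tcp_rot: [-180.0, -0.1, 8.3]
wrist_force: [-0.0, -0.5, -0.3]
gripper_width: 0.094
finger_force: 0.0
```

Request:
carry_out:
  steps:
    - {"dp": [-0.001, 0.001, 0.003], "yaw": 0}
    - {"dp": [-0.001, 0.001, 0.003], "yaw": 0}
    - {"dp": [-0.001, 0.001, 0.003], "yaw": 0}
    - {"dp": [-0.001, 0.001, 0.003], "yaw": 0}

```text
clock: 9.7
position: [0.6049, 0.3429, 0.0003]
tcp_rot: [180.0, 0.0, 8.3]
wrist_force: [-0.6, 0.6, 0.7]
gripper_width: 0.094
finger_force: 0.4
```

Request:
carry_out:
  steps:
    - {"dp": [0, 0, 0], "yaw": 0}
    - {"dp": [0, 0, 0], "yaw": 0}
    - {"dp": [0, 0, 0], "yaw": 0}
    - {"dp": [0, 0, 0], "yaw": 0}
    - {"dp": [0, 0, 0], "yaw": 0}
    - {"dp": [0, 0, 0], "yaw": 0}
    - {"dp": [0, 0, 0], "yaw": 0}
    - {"dp": [0, 0, 0], "yaw": 0}
  jaw: 1

```text
clock: 10.5
position: [0.605, 0.3429, 0.0003]
tcp_rot: [180.0, -0.0, 8.3]
wrist_force: [0.5, -0.5, 1.1]
gripper_width: 0.0509
finger_force: 30.1
```

Request:
carry_out:
  steps:
    - {"dp": [0, 0, -0.03], "yaw": 0}
    - {"dp": [0, 0, -0.09], "yaw": 0}
    - {"dp": [0, 0, -0.15], "yaw": 0}
    - {"dp": [0, 0, -0.18], "yaw": 0}
    - {"dp": [0, 0, -0.18], "yaw": 0}
    - {"dp": [0, 0, -0.18], "yaw": 0}

```text
clock: 11.1
position: [0.6043, 0.3427, 0.1074]
tcp_rot: [180.0, 0.1, 8.3]
wrist_force: [-0.2, 0.3, -1.9]
gripper_width: 0.0506
finger_force: 30.0
```

```bash
python3 - <<'E'
from h import *
go((.5105,.1165,.11,8.4))
E
```

```text
clock 11.1 pos [0.6043 0.3427 0.1074] rot [1.8e+02 1.0e-01 8.3e+00]
(0.5105, 0.1165, 0.11, 8.4) -> [-0.2093  0.3503 -0.0043] yaw -0.0007
```

Request:
carry_out:
  steps:
    - {"dp": [-0.03, 0.05, 0], "yaw": 0}
    - {"dp": [-0.07, 0.12, 0], "yaw": 0}
    - {"dp": [-0.11, 0.185, 0], "yaw": 0}
    - {"dp": [-0.15, 0.25, 0], "yaw": 0}
    - {"dp": [-0.185, 0.31, 0], "yaw": 0}
    - {"dp": [-0.209, 0.35, 0], "yaw": 0}
    - {"dp": [-0.209, 0.35, 0], "yaw": 0}
    - {"dp": [-0.209, 0.35, 0.04], "yaw": 0}
    - {"dp": [-0.209, 0.35, 0.07], "yaw": 0}
    - {"dp": [-0.209, 0.35, 0.09], "yaw": 0}
    - {"dp": [-0.209, 0.35, 0.09], "yaw": 0}
    - {"dp": [-0.209, 0.35, 0.09], "yaw": 0}

```text
clock: 12.3
position: [0.5112, 0.1173, 0.0539]
tcp_rot: [-180.0, 0.1, 8.4]
wrist_force: [0.6, -0.4, -0.4]
gripper_width: 0.0509
finger_force: 30.0
```

```bash
python3 - <<'E'
from h import *
from bench import capture
T=capture("top")[:,:,::-1].copy();D=capture("side")[:,:,::-1].copy()
a=cv2.resize(T[150:240,170:290],None,fx=3,fy=3);b=cv2.resize(D[150:240,190:290],None,fx=4,fy=4)
b=cv2.resize(b,None,fx=.75,fy=.75)
cv2.imwrite("pics/e.png",np.hstack([a,b]))
go((.5105,.1165,.0405,8.4))
E
```

```text
clock 12.4 pos [0.512  0.1172 0.055 ] rot [ 1.8e+02 -1.0e-01  8.4e+00]
(0.5105, 0.1165, 0.0405, 8.4) -> [-0.0027  0.0008  0.0242] yaw -0.0006
```

View pics/e.png

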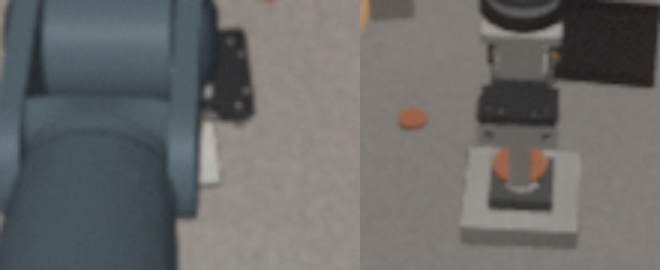

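Request:
carry_out:
  steps:
    - {"dp": [-0.001, 0, 0.006], "yaw": 0}
    - {"dp": [-0.001, 0, 0.012], "yaw": 0}
    - {"dp": [-0.001, 0, 0.018], "yaw": 0}
    - {"dp": [-0.001, 0, 0.021], "yaw": 0}
    - {"dp": [-0.001, 0, 0.021], "yaw": 0}
    - {"dp": [-0.001, 0, 0.021], "yaw": 0}
    - {"dp": [-0.001, 0, 0.021], "yaw": 0}

```text
clock: 13.1
position: [0.5109, 0.1168, 0.0418]
tcp_rot: [180.0, -0.0, 8.3]
wrist_force: [0.1, 0.9, -1.6]
gripper_width: 0.051
finger_force: 30.0
```

Request:
carry_out:
  steps:
    - {"dp": [0, 0, 0.001], "yaw": 0}
    - {"dp": [0, 0, 0.002], "yaw": 0}
    - {"dp": [0, 0, 0.002], "yaw": 0}
    - {"dp": [0, 0, 0.002], "yaw": 0}
    - {"dp": [0, 0, 0.002], "yaw": 0}

```text
clock: 13.6
position: [0.5107, 0.1168, 0.0405]
tcp_rot: [180.0, -0.0, 8.3]
wrist_force: [-0.3, -0.7, -1.0]
gripper_width: 0.0508
finger_force: 30.0
```

Request:
carry_out:
  steps:
    - {"dp": [0, 0, 0], "yaw": 0}
    - {"dp": [0, 0, 0], "yaw": 0}
    - {"dp": [0, 0, 0], "yaw": 0}
    - {"dp": [0, 0, 0], "yaw": 0}
    - {"dp": [0, 0, 0], "yaw": 0}
    - {"dp": [0, 0, 0], "yaw": 0}
    - {"dp": [0, 0, -0.05], "yaw": 0}
    - {"dp": [0, 0, -0.12], "yaw": 0}
    - {"dp": [0, 0, -0.16], "yaw": 0}
    - {"dp": [0, 0, -0.16], "yaw": 0}
    - {"dp": [0, 0, -0.16], "yaw": 0}
  jaw: -1

```text
clock: 14.7
position: [0.5106, 0.1169, 0.1362]
tcp_rot: [180.0, -0.0, 8.3]
wrist_force: [1.0, 0.4, -0.3]
gripper_width: 0.0941
finger_force: 0.0
```

```bash
python3 - <<'E'
from h import *
go((.6455,.0165,.135,8.4))
E
```

```text
clock 14.7 pos [0.5106 0.1169 0.1362] rot [180.   -0.    8.3]
(0.6455, 0.0165, 0.135, 8.4) -> [0.1982 0.1981 0.002 ] yaw -0.0007
```

Request:
carry_out:
  steps:
    - {"dp": [0.05, 0.05, 0], "yaw": 0}
    - {"dp": [0.1, 0.1, 0], "yaw": 0}
    - {"dp": [0.15, 0.15, 0], "yaw": 0}
    - {"dp": [0.185, 0.185, 0], "yaw": 0}
    - {"dp": [0.198, 0.198, 0], "yaw": 0}
    - {"dp": [0.198, 0.198, 0.04], "yaw": 0}
    - {"dp": [0.198, 0.198, 0.1], "yaw": 0}
    - {"dp": [0.198, 0.198, 0.15], "yaw": 0}
    - {"dp": [0.198, 0.198, 0.18], "yaw": 0}
    - {"dp": [0.198, 0.198, 0.19], "yaw": 0}
    - {"dp": [0.198, 0.198, 0.19], "yaw": 0}
    - {"dp": [0.198, 0.198, 0.19], "yaw": 0}

```text
clock: 15.9
position: [0.6465, 0.0166, 0.024]
tcp_rot: [180.0, -0.1, 8.3]
wrist_force: [1.0, -0.2, 0.5]
gripper_width: 0.0938
finger_force: 0.0
```

```bash
python3 - <<'E'
from h import *
from bench import capture
D=capture("side")[:,:,::-1].copy();T=capture("top")[:,:,::-1].copy()
cv2.imwrite("pics/f.png",np.hstack([cv2.resize(D[140:250,180:290],None,fx=3.6,fy=3.6),cv2.resize(T[130:240,170:280],None,fx=3.6,fy=3.6)]))
try:
    c2,p2=blob(D,"cu",(243,203),25); print("blank side@.042",plane("side",p2,.042),cv2.contourArea(c2))
    c1,p1=blob(T,"cu",(219,192),25); print("blank top@.042",plane("top",p1,.042),cv2.contourArea(c1),tri(p1,p2))
except Exception as e: print(e)
go((.6455,.0165,.0015,8.4))
E
```

```text
blank side@.042 [[0.51293673 0.11797692]] 158.5
max() iterable argument is empty
clock 16.0 pos [0.6468 0.0164 0.0244] rot [179.9  -0.2   8.3]
(0.6455, 0.0165, 0.0015, 8.4) -> [-0.0022 -0.0004  0.0381] yaw -0.0007
```

View pics/f.png

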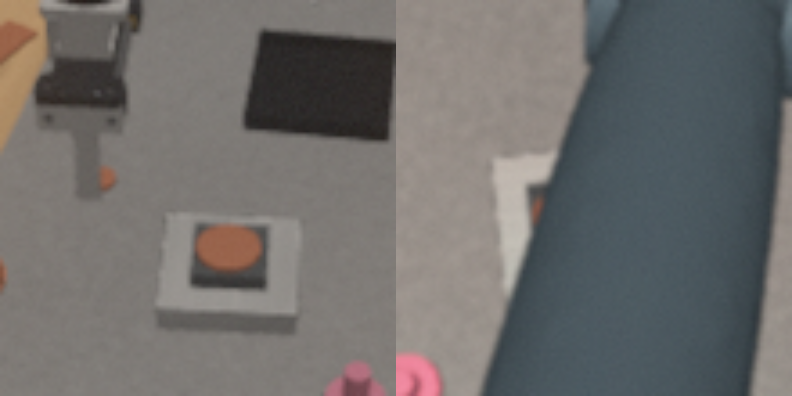

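Request:
carry_out:
  steps:
    - {"dp": [-0.001, 0, 0.015], "yaw": 0}
    - {"dp": [-0.001, 0, 0.028], "yaw": 0}
    - {"dp": [-0.001, 0, 0.033], "yaw": 0}
    - {"dp": [-0.001, 0, 0.035], "yaw": 0}
    - {"dp": [-0.001, 0, 0.035], "yaw": 0}
    - {"dp": [-0.001, 0, 0.035], "yaw": 0}

```text
clock: 16.6
position: [0.6451, 0.0164, 0.0016]
tcp_rot: [180.0, -0.0, 8.3]
wrist_force: [0.1, -0.6, -0.6]
gripper_width: 0.094
finger_force: 0.0
```

Request:
carry_out:
  steps:
    - {"dp": [0, 0, 0], "yaw": 0}
    - {"dp": [0, 0, 0], "yaw": 0}
    - {"dp": [0, 0, 0], "yaw": 0}
    - {"dp": [0, 0, 0], "yaw": 0}
    - {"dp": [0, 0, 0], "yaw": 0}
    - {"dp": [0, 0, 0], "yaw": 0}
    - {"dp": [0, 0, 0], "yaw": 0}
    - {"dp": [0, 0, 0], "yaw": 0}
    - {"dp": [0, 0, 0], "yaw": 0}
    - {"dp": [0, 0, 0], "yaw": 0}
  jaw: 1

```text
clock: 17.6
position: [0.6449, 0.0164, 0.0015]
tcp_rot: [180.0, -0.0, 8.3]
wrist_force: [0.3, -0.7, 0.1]
gripper_width: 0.0282
finger_force: 30.0
```

Request:
carry_out:
  steps:
    - {"dp": [0, 0, -0.03], "yaw": 0}
    - {"dp": [0, 0, -0.08], "yaw": 0}
    - {"dp": [0, 0, -0.12], "yaw": 0}
    - {"dp": [0, 0, -0.12], "yaw": 0}
    - {"dp": [0, 0, -0.12], "yaw": 0}

```text
clock: 18.1
position: [0.6452, 0.0164, 0.0742]
tcp_rot: [180.0, -0.1, 8.3]
wrist_force: [-0.1, 0.5, -1.2]
gripper_width: 0.0286
finger_force: 30.0
```

```bash
python3 - <<'E'
from h import *
go((.478,-.1485,.075,8.4),(.478,-.1485,.0065,8.4))
E
```

```text
clock 18.1 pos [0.6452 0.0164 0.0742] rot [ 1.8e+02 -1.0e-01  8.3e+00]
(0.478, -0.1485, 0.075, 8.4) -> [-0.3155  0.2316 -0.0013] yaw -0.0007
(0.478, -0.1485, 0.0065, 8.4) -> [-0.3155  0.2316  0.1128] yaw -0.0007
```

Request:
carry_out:
  steps:
    - {"dp": [-0.06, 0.04, 0], "yaw": 0}
    - {"dp": [-0.12, 0.085, 0], "yaw": 0}
    - {"dp": [-0.18, 0.13, 0], "yaw": 0}
    - {"dp": [-0.24, 0.175, 0], "yaw": 0}
    - {"dp": [-0.29, 0.21, 0], "yaw": 0}
    - {"dp": [-0.315, 0.231, 0], "yaw": 0}
    - {"dp": [-0.315, 0.231, 0], "yaw": 0}
    - {"dp": [-0.315, 0.231, 0.04], "yaw": 0}
    - {"dp": [-0.315, 0.231, 0.08], "yaw": 0}
    - {"dp": [-0.315, 0.231, 0.1], "yaw": 0}
    - {"dp": [-0.315, 0.231, 0.11], "yaw": 0}
    - {"dp": [-0.315, 0.231, 0.11], "yaw": 0}

```text
clock: 19.3
position: [0.4777, -0.1474, 0.0066]
tcp_rot: [-179.9, 0.1, 8.4]
wrist_force: [0.1, 0.1, 0.5]
gripper_width: 0.0282
finger_force: 30.0
```

Request:
carry_out:
  steps:
    - {"dp": [0, 0, 0], "yaw": 0}
    - {"dp": [0, 0, 0], "yaw": 0}
    - {"dp": [0, 0, 0.002], "yaw": 0}
    - {"dp": [0, 0, 0.002], "yaw": 0}
    - {"dp": [0, 0, 0.002], "yaw": 0}

```text
clock: 19.8
position: [0.4781, -0.1482, 0.0065]
tcp_rot: [180.0, -0.0, 8.3]
wrist_force: [-0.4, 0.1, -0.2]
gripper_width: 0.0283
finger_force: 30.0
```

Lower 1 mm, release (partial opening so the fingers stay clear of the tray walls), rise.

Request:
carry_out:
  steps:
    - {"dp": [0, 0, 0.0015], "yaw": 0}
    - {"dp": [0, 0, 0.0015], "yaw": 0}
    - {"dp": [0, 0, 0.0015], "yaw": 0}

```text
clock: 20.1
position: [0.4779, -0.1481, 0.0053]
tcp_rot: [-180.0, 0.0, 8.3]
wrist_force: [-0.1, 0.1, 0.3]
gripper_width: 0.0287
finger_force: 30.0
```

Request:
carry_out:
  steps:
    - {"dp": [0, 0, 0], "yaw": 0}
    - {"dp": [0, 0, 0], "yaw": 0}
    - {"dp": [0, 0, 0], "yaw": 0}
    - {"dp": [0, 0, 0], "yaw": 0}
    - {"dp": [0, 0, 0], "yaw": 0}
    - {"dp": [0, 0, -0.04], "yaw": 0}
    - {"dp": [0, 0, -0.1], "yaw": 0}
    - {"dp": [0, 0, -0.16], "yaw": 0}
    - {"dp": [0, 0, -0.16], "yaw": 0}
    - {"dp": [0, 0, -0.16], "yaw": 0}
  jaw: -0.3

```text
clock: 21.1
position: [0.4784, -0.1483, 0.102]
tcp_rot: [179.9, -0.1, 8.3]
wrist_force: [-0.6, 0.7, -0.7]
gripper_width: 0.0614
finger_force: 0.0
```

```bash
python3 - <<'E'
from h import *
go((.4358,-.3395,.1,8.4),(.4358,-.3395,.003,8.4),(.4358,-.3395,.003,0))
E
```

```text
clock 21.1 pos [ 0.4784 -0.1483  0.102 ] rot [ 1.799e+02 -1.000e-01  8.300e+00]
(0.4358, -0.3395, 0.1, 8.4) -> [-0.1164  0.305   0.0033] yaw -0.0007
(0.4358, -0.3395, 0.003, 8.4) -> [-0.1164  0.305   0.165 ] yaw -0.0007
(0.4358, -0.3395, 0.003, 0) -> [-0.1164  0.305   0.165 ] yaw 0.0926
```

Request:
carry_out:
  steps:
    - {"dp": [-0.025, 0.07, 0], "yaw": 0}
    - {"dp": [-0.055, 0.145, 0], "yaw": 0}
    - {"dp": [-0.085, 0.22, 0], "yaw": 0}
    - {"dp": [-0.105, 0.28, 0], "yaw": 0}
    - {"dp": [-0.116, 0.305, 0], "yaw": 0}
    - {"dp": [-0.116, 0.305, 0], "yaw": 0}
    - {"dp": [-0.116, 0.305, 0.05], "yaw": 0}
    - {"dp": [-0.116, 0.305, 0.1], "yaw": 0}
    - {"dp": [-0.116, 0.305, 0.14], "yaw": 0}
    - {"dp": [-0.116, 0.305, 0.158], "yaw": 0}
    - {"dp": [-0.116, 0.305, 0.158], "yaw": 0}
    - {"dp": [-0.116, 0.305, 0.158], "yaw": 0}
  jaw: -1

```text
clock: 22.3
position: [0.4363, -0.3388, 0.0072]
tcp_rot: [180.0, -0.0, 8.4]
wrist_force: [1.0, -0.2, -0.0]
gripper_width: 0.0939
finger_force: 0.0
```

Request:
carry_out:
  steps:
    - {"dp": [0, 0, 0], "yaw": 0}
    - {"dp": [0, 0, 0], "yaw": 0}
    - {"dp": [0, 0, 0], "yaw": 0}
    - {"dp": [0, 0, 0], "yaw": 0}
    - {"dp": [0, 0, 0], "yaw": 0}
    - {"dp": [0, 0, 0], "yaw": 0}
    - {"dp": [0, 0, 0], "yaw": 0}
    - {"dp": [0, 0, 0], "yaw": 0}
    - {"dp": [0, 0, 0], "yaw": 0}
  jaw: 1

```text
clock: 23.2
position: [0.4356, -0.3393, 0.0066]
tcp_rot: [180.0, 0.0, 8.3]
wrist_force: [0.5, -0.4, 1.3]
gripper_width: 0.0453
finger_force: 30.0
```

Request:
carry_out:
  steps:
    - {"dp": [0, 0, -0.04], "yaw": 0}
    - {"dp": [0, 0, -0.11], "yaw": 0}
    - {"dp": [0, 0, -0.18], "yaw": 0}
    - {"dp": [0, 0, -0.2], "yaw": 0}
    - {"dp": [0, 0, -0.2], "yaw": 0}
    - {"dp": [0, 0, -0.2], "yaw": 0}

```text
clock: 23.8
position: [0.4349, -0.3384, 0.1248]
tcp_rot: [-179.9, 0.1, 8.3]
wrist_force: [-0.4, -1.0, -1.3]
gripper_width: 0.0453
finger_force: 30.0
```

```bash
python3 - <<'E'
from h import *
go((.5108,.1168,.127,8.4))
E
```

```text
clock 23.8 pos [ 0.4349 -0.3384  0.1248] rot [-1.799e+02  1.000e-01  8.300e+00]
(0.5108, 0.1168, 0.127, 8.4) -> [ 0.2351 -0.7323 -0.0037] yaw -0.0008
```

Request:
carry_out:
  steps:
    - {"dp": [0.015, -0.05, 0], "yaw": 0}
    - {"dp": [0.04, -0.125, 0], "yaw": 0}
    - {"dp": [0.064, -0.2, 0], "yaw": 0}
    - {"dp": [0.088, -0.275, 0], "yaw": 0}
    - {"dp": [0.112, -0.35, 0], "yaw": 0}
    - {"dp": [0.136, -0.425, 0], "yaw": 0}
    - {"dp": [0.16, -0.5, 0], "yaw": 0}
    - {"dp": [0.184, -0.575, 0], "yaw": 0}
    - {"dp": [0.208, -0.65, 0], "yaw": 0}
    - {"dp": [0.225, -0.7, 0], "yaw": 0}
    - {"dp": [0.235, -0.732, 0], "yaw": 0}
    - {"dp": [0.235, -0.732, 0], "yaw": 0}

```text
clock: 25.0
position: [0.5097, 0.1177, 0.1237]
tcp_rot: [-179.9, 0.3, 8.5]
wrist_force: [0.3, -0.7, -0.4]
gripper_width: 0.0449
finger_force: 30.0
```

Request:
carry_out:
  steps:
    - {"dp": [0, 0, 0], "yaw": 0}
    - {"dp": [0, 0, 0], "yaw": 0}
    - {"dp": [0, 0, 0.04], "yaw": 0}
    - {"dp": [0, 0, 0.08], "yaw": 0}
    - {"dp": [0, 0, 0.1], "yaw": 0}
    - {"dp": [0, 0, 0.1], "yaw": 0}
    - {"dp": [0, 0, 0.1], "yaw": 0}

```text
clock: 25.7
position: [0.5119, 0.1153, 0.0671]
tcp_rot: [180.0, -0.0, 8.3]
wrist_force: [0.5, -0.1, 0.2]
gripper_width: 0.0454
finger_force: 30.0
```

```bash
python3 - <<'E'
from h import *
go((.5108,.1168,.0525,8.4))
E
```

```text
clock 25.7 pos [0.5119 0.1153 0.0671] rot [180.   -0.    8.3]
(0.5108, 0.1168, 0.0525, 8.4) -> [-0.0015 -0.0027  0.0243] yaw -0.0013
```

Request:
carry_out:
  steps:
    - {"dp": [-0.001, -0.002, 0.006], "yaw": 0}
    - {"dp": [-0.001, -0.002, 0.013], "yaw": 0}
    - {"dp": [-0.001, -0.002, 0.019], "yaw": 0}
    - {"dp": [-0.001, -0.002, 0.022], "yaw": 0}
    - {"dp": [-0.001, -0.002, 0.022], "yaw": 0}
    - {"dp": [-0.001, -0.002, 0.022], "yaw": 0}
    - {"dp": [-0.001, -0.002, 0.022], "yaw": 0}

```text
clock: 26.4
position: [0.5109, 0.1169, 0.0535]
tcp_rot: [180.0, -0.0, 8.3]
wrist_force: [-0.5, 0.1, -0.9]
gripper_width: 0.0451
finger_force: 30.0
```

Request:
carry_out:
  steps:
    - {"dp": [0, 0, 0.001], "yaw": 0}
    - {"dp": [0, 0, 0.0025], "yaw": 0}
    - {"dp": [0, 0, 0.0025], "yaw": 0}
    - {"dp": [0, 0, 0.0025], "yaw": 0}

```text
clock: 26.8
position: [0.5107, 0.1169, 0.0518]
tcp_rot: [-180.0, 0.0, 8.3]
wrist_force: [0.3, 0.5, -0.3]
gripper_width: 0.0455
finger_force: 30.0
```

Request:
carry_out:
  steps:
    - {"dp": [0, 0, 0], "yaw": 0}
    - {"dp": [0, 0, 0], "yaw": 0}
    - {"dp": [0, 0, 0], "yaw": 0}
    - {"dp": [0, 0, 0], "yaw": 0}
    - {"dp": [0, 0, 0], "yaw": 0}
    - {"dp": [0, 0, 0], "yaw": 0}
    - {"dp": [0, 0, -0.05], "yaw": 0}
    - {"dp": [0, 0, -0.12], "yaw": 0}
    - {"dp": [0, 0, -0.14], "yaw": 0}
    - {"dp": [0, 0, -0.14], "yaw": 0}
    - {"dp": [0, 0, -0.14], "yaw": 0}
  jaw: -1

```text
clock: 27.9
position: [0.5099, 0.1168, 0.1346]
tcp_rot: [-180.0, 0.1, 8.3]
wrist_force: [0.1, -0.3, -0.2]
gripper_width: 0.0942
finger_force: 0.0
```

```bash
python3 - <<'E'
from h import *
go((.4035,.3135,.135,8.4))
E
```

```text
clock 27.9 pos [0.5099 0.1168 0.1346] rot [-1.8e+02  1.0e-01  8.3e+00]
(0.4035, 0.3135, 0.135, 8.4) -> [-0.128  -0.35   -0.0007] yaw -0.0008
```

Request:
carry_out:
  steps:
    - {"dp": [-0.02, -0.06, 0], "yaw": 0}
    - {"dp": [-0.048, -0.13, 0], "yaw": 0}
    - {"dp": [-0.075, -0.205, 0], "yaw": 0}
    - {"dp": [-0.1, -0.28, 0], "yaw": 0}
    - {"dp": [-0.12, -0.33, 0], "yaw": 0}
    - {"dp": [-0.128, -0.35, 0], "yaw": 0}
    - {"dp": [-0.128, -0.35, 0], "yaw": 0}
    - {"dp": [-0.128, -0.35, 0.04], "yaw": 0}
    - {"dp": [-0.128, -0.35, 0.08], "yaw": 0}
    - {"dp": [-0.128, -0.35, 0.1], "yaw": 0}
    - {"dp": [-0.128, -0.35, 0.1], "yaw": 0}
    - {"dp": [-0.128, -0.35, 0.1], "yaw": 0}
  jaw: -0.05

```text
clock: 29.1
position: [0.405, 0.313, 0.0761]
tcp_rot: [180.0, -0.0, 8.3]
wrist_force: [1.5, -0.6, -0.6]
gripper_width: 0.0493
finger_force: 0.0
```

```bash
python3 - <<'E'
from h import *
from bench import capture
D=capture("side")[:,:,::-1].copy();T=capture("top")[:,:,::-1].copy()
cv2.imwrite("pics/g.png",np.hstack([cv2.resize(D[150:320,200:320],None,fx=3,fy=3),cv2.resize(T[120:290,160:300],None,fx=3,fy=3)]))
try:
    c2,p2=blob(D,("v<",75),(243,195),25); print("pad side@.056",plane("side",p2,.056),cv2.contourArea(c2))
    c1,p1=blob(T,("v<",75),(219,192),25); print("pad top@.056",plane("top",p1,.056),cv2.contourArea(c1),tri(p1,p2))
except Exception as e: print(e)
go((.4035,.3135,.023,8.4))
E
```

```text
pad side@.056 [[0.51175063 0.11776114]] 184.5
pad top@.056 [[0.51115131 0.11968455]] 233.0 [0.51112749 0.11956288 0.05766503]
clock 29.2 pos [0.4054 0.3136 0.077 ] rot [-1.8e+02 -1.0e-01  8.3e+00]
(0.4035, 0.3135, 0.023, 8.4) -> [-0.0032 -0.0003  0.09  ] yaw -0.0011
```

View pics/g.png

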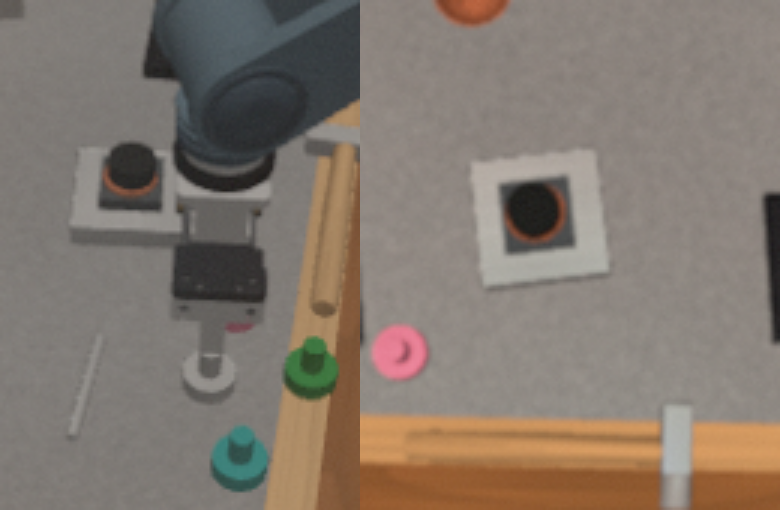

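Request:
carry_out:
  steps:
    - {"dp": [-0.002, 0, 0.03], "yaw": 0}
    - {"dp": [-0.002, 0, 0.06], "yaw": 0}
    - {"dp": [-0.002, 0, 0.08], "yaw": 0}
    - {"dp": [-0.002, 0, 0.087], "yaw": 0}
    - {"dp": [-0.002, 0, 0.087], "yaw": 0}
    - {"dp": [-0.002, 0, 0.087], "yaw": 0}
    - {"dp": [-0.002, 0, 0.087], "yaw": 0}

```text
clock: 29.9
position: [0.4038, 0.3137, 0.0245]
tcp_rot: [-180.0, -0.1, 8.3]
wrist_force: [-0.0, -0.2, -0.4]
gripper_width: 0.0494
finger_force: 0.0
```

Request:
carry_out:
  steps:
    - {"dp": [0, 0, 0], "yaw": 0}
    - {"dp": [0, 0, 0], "yaw": 0}
    - {"dp": [0, 0, 0], "yaw": 0}
    - {"dp": [0, 0, 0], "yaw": 0}
    - {"dp": [0, 0, 0], "yaw": 0}
    - {"dp": [0, 0, 0], "yaw": 0}
    - {"dp": [0, 0, 0], "yaw": 0}
    - {"dp": [0, 0, 0], "yaw": 0}
  jaw: 1

```text
clock: 30.7
position: [0.4032, 0.3131, 0.0237]
tcp_rot: [180.0, 0.0, 8.3]
wrist_force: [0.3, -2.5, 2.7]
gripper_width: 0.0191
finger_force: 30.0
```

Request:
carry_out:
  steps:
    - {"dp": [0, 0, -0.03], "yaw": 0}
    - {"dp": [0, 0, -0.09], "yaw": 0}
    - {"dp": [0, 0, -0.15], "yaw": 0}
    - {"dp": [0, 0, -0.19], "yaw": 0}
    - {"dp": [0, 0, -0.2], "yaw": 0}
    - {"dp": [0, 0, -0.2], "yaw": 0}
    - {"dp": [0, 0, -0.2], "yaw": 0}

```text
clock: 31.4
position: [0.4018, 0.3128, 0.1416]
tcp_rot: [180.0, 0.2, 8.3]
wrist_force: [-0.4, 0.0, -3.0]
gripper_width: 0.0192
finger_force: 30.0
```

```bash
python3 - <<'E'
from h import *
go((.5108,.1173,.144,8.4))
E
```

```text
clock 31.4 pos [0.4018 0.3128 0.1416] rot [180.    0.2   8.3]
(0.5108, 0.1173, 0.144, 8.4) -> [ 0.1325  0.3488 -0.004 ] yaw -0.0008
```

Request:
carry_out:
  steps:
    - {"dp": [0.015, 0.04, 0], "yaw": 0}
    - {"dp": [0.038, 0.1, 0], "yaw": 0}
    - {"dp": [0.064, 0.17, 0], "yaw": 0}
    - {"dp": [0.091, 0.24, 0], "yaw": 0}
    - {"dp": [0.114, 0.3, 0], "yaw": 0}
    - {"dp": [0.127, 0.335, 0], "yaw": 0}
    - {"dp": [0.132, 0.348, 0], "yaw": 0}
    - {"dp": [0.132, 0.348, 0], "yaw": 0}
    - {"dp": [0.132, 0.348, 0], "yaw": 0}
    - {"dp": [0.132, 0.348, 0], "yaw": 0}
    - {"dp": [0.132, 0.348, 0], "yaw": 0}

```text
clock: 32.5
position: [0.5112, 0.1192, 0.1435]
tcp_rot: [-180.0, 0.0, 8.4]
wrist_force: [-0.9, -0.4, -3.4]
gripper_width: 0.0193
finger_force: 30.0
```

```bash
python3 - <<'E'
from h import *
from bench import capture
D=capture("side")[:,:,::-1].copy()
cv2.imwrite("pics/i.png",cv2.resize(D[150:250,190:300],None,fx=4,fy=4))
go((.5108,.1173,.105,8.4),(.5108,.1173,.0915,8.4))
E
```

```text
clock 32.5 pos [0.5113 0.1191 0.1436] rot [-180.     0.     8.4]
(0.5108, 0.1173, 0.105, 8.4) -> [-0.0013  0.0028  0.0644] yaw 0.0001
(0.5108, 0.1173, 0.0915, 8.4) -> [-0.0013  0.0028  0.0869] yaw 0.0001
```

View pics/i.png

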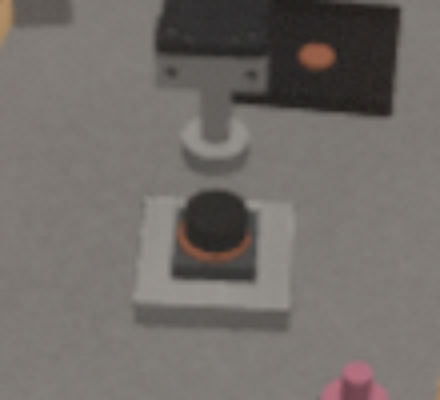

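Request:
carry_out:
  steps:
    - {"dp": [-0.001, 0.002, 0.03], "yaw": 0}
    - {"dp": [-0.001, 0.002, 0.05], "yaw": 0}
    - {"dp": [-0.001, 0.002, 0.065], "yaw": 0}
    - {"dp": [-0.001, 0.002, 0.075], "yaw": 0}
    - {"dp": [-0.001, 0.002, 0.08], "yaw": 0}
    - {"dp": [-0.001, 0.002, 0.084], "yaw": 0}
    - {"dp": [-0.001, 0.002, 0.084], "yaw": 0}
    - {"dp": [-0.001, 0.002, 0.084], "yaw": 0}
    - {"dp": [-0.001, 0.002, 0.084], "yaw": 0}

```text
clock: 33.45
position: [0.5117, 0.1169, 0.0937]
tcp_rot: [180.0, -0.1, 8.3]
wrist_force: [-0.4, -0.7, -2.7]
gripper_width: 0.0192
finger_force: 30.0
```

Expected contact at about 90.7 mm; ease down 2.4 mm more.

Request:
carry_out:
  steps:
    - {"dp": [-0.001, 0, 0.001], "yaw": 0}
    - {"dp": [-0.001, 0, 0.002], "yaw": 0}
    - {"dp": [-0.001, 0, 0.003], "yaw": 0}
    - {"dp": [-0.001, 0, 0.003], "yaw": 0}
    - {"dp": [-0.001, 0, 0.003], "yaw": 0}

```text
clock: 33.95
position: [0.5107, 0.1169, 0.0914]
tcp_rot: [-180.0, 0.0, 8.3]
wrist_force: [0.4, 0.1, -2.7]
gripper_width: 0.019
finger_force: 30.0
```

Request:
carry_out:
  steps:
    - {"dp": [0, 0, 0.001], "yaw": 0}
    - {"dp": [0, 0, 0.001], "yaw": 0}
    - {"dp": [0, 0, 0.001], "yaw": 0}

```text
clock: 34.25
position: [0.5107, 0.1168, 0.0909]
tcp_rot: [-180.0, 0.0, 8.3]
wrist_force: [-0.1, 0.2, -2.7]
gripper_width: 0.0193
finger_force: 30.0
```

Request:
carry_out:
  steps:
    - {"dp": [0, 0, 0], "yaw": 0}
    - {"dp": [0, 0, 0], "yaw": 0}
    - {"dp": [0, 0, 0], "yaw": 0}
    - {"dp": [0, 0, 0], "yaw": 0}
    - {"dp": [0, 0, 0], "yaw": 0}
    - {"dp": [0, 0, 0], "yaw": 0}
    - {"dp": [0, 0, -0.04], "yaw": 0}
    - {"dp": [0, 0, -0.1], "yaw": 0}
    - {"dp": [0, 0, -0.15], "yaw": 0}
    - {"dp": [0, 0, -0.15], "yaw": 0}
    - {"dp": [0, 0, -0.15], "yaw": 0}
  jaw: -0.2

```text
clock: 35.35
position: [0.5109, 0.1169, 0.1812]
tcp_rot: [180.0, -0.1, 8.3]
wrist_force: [-0.3, -0.8, 0.1]
gripper_width: 0.0564
finger_force: 0.0
```

Request:
carry_out:
  steps:
    - {"dp": [0, 0.07, 0], "yaw": 0}
    - {"dp": [0, 0.15, 0], "yaw": 0}
    - {"dp": [0, 0.23, 0], "yaw": 0}
    - {"dp": [0, 0.31, 0], "yaw": 0}
    - {"dp": [0, 0.38, 0], "yaw": 0}
    - {"dp": [0, 0.43, 0], "yaw": 0}
    - {"dp": [0, 0.45, 0], "yaw": 0}
    - {"dp": [0, 0.45, 0], "yaw": 0}
    - {"dp": [0, 0.45, 0], "yaw": 0}
    - {"dp": [0, 0.45, 0], "yaw": 0}

```text
clock: 36.35
position: [0.5495, -0.1487, 0.1804]
tcp_rot: [-180.0, 0.0, 8.4]
wrist_force: [-0.7, 0.9, -0.1]
gripper_width: 0.0565
finger_force: 0.0
```

```bash
python3 - <<'E'
from h import *
from bench import capture
D=capture("side")[:,:,::-1].copy();T=capture("top")[:,:,::-1].copy()
cv2.imwrite("pics/j.png",np.hstack([cv2.resize(D[130:250,150:290],(467,400)),cv2.resize(T[90:240,160:280],(320,400))]))
for s1,s2 in ((OBJ["bowl"][1],OBJ["bowl"][2]),):
    c1,p1=blob(T,"cu",np.array(s1)*S);c2,p2=blob(D,"cu",np.array(s2)*S); print("bowl",tri(p1,p2))
E
```

```text
bowl [0.71456423 0.18246011 0.02634415]
```

View pics/j.png

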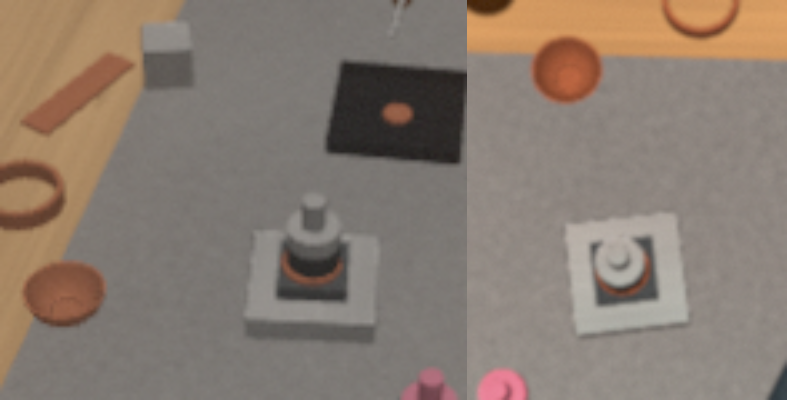

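```bash
python3 -c "
from bench import sign_off; print(sign_off())"
```

```text
the job is handed in; nothing more can be done
None
```

The job is handed in at about 36 s of the 128 s. The last pictures show die, large blank, pad and pusher stacked upright and centred on the block, the small blank flat in the tray and the gripper clear of everything; the bowl measured unmoved. Sign-off gave no verdict.

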